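# Shift the polishing head into third gear

## Task

Put the bench polishing head into third gear: with your fingertips push its gear lever, which stands somewhere in the left-hand track, to the middle of the H-shaped gate, across to the right, then forward until it is fully home in the third slot (far right, by the three pips), and let go. Only push the lever: do not grip it between the fingers, do not let it slip back into the fourth slot (near right) on the way, and leave the things round the machine where they are.

Things in the scene. Friction and masses are not known exactly. Their poses are not given: they have to be found in the camera images.
- gearbox: Polishing head, fixed: grey housing 130x116 mm on a foot plate 170x150; dark motor behind it to x=164 mm, 88 mm high; tapered spindle on its right, to 138 mm from the origin. Origin: centre of the foot's underside, on the bench, below the lever's pivot. Own x = forward (to the motor), y = left. Yaw is within 0.3 rad of the robot's axes; forward, far, near, left, right mean along the machine's own axes.
- lever_pivot (a point): Pivot of the gear lever, inside the housing, 40 mm above the bench over the machine's origin.
- gate_centre (a point): Centre of the steel gate plate (104x92 mm) at its top, 100 mm above the bench, over the pivot: middle of the H. Left and right tracks run near to far, 37 mm apart, about 15 mm wide, joined midway by one crossbar 20 mm wide; solid islands with rounded noses lie between them. Pips by the slot ends: one far left, two near left, three far right, four near right.
- third_slot (a point): Third slot (far right): where the lever's 10 mm stem stands when fully home, at the gate plate's top, 19 mm forward and 18.5 mm right of the gate centre.
- grip_centre (a point): Centre of the lever's grip, 115 mm from the pivot along the stem. The grip is a black block, 34x34 mm over its four flat sides (faces 17 mm from the stem's axis), reaching along the stem from 24 mm below to 28 mm above this point; it tilts with the lever. Below it are about 30 mm of bare stem, then the gate plate.
- lever_fore (a joint): Forward lean of the lever, rad: -0.32 stop at the near end, 0 at the crossbar, +0.32 stop at the far end; 0.1 rad moves the grip about 11 mm. Starts anywhere from -0.31 to 0.31. The lever stays where it is left; 2 to 4 N at the grip moves it, either way. The stem passes along the crossbar only while this is within about 0.08 of 0.
- lever_across (a joint): Sideways lean of the lever, rad: -0.30 stop in the left track (start), +0.30 stop in the right track; +0.1 rad moves the grip about 11 mm to the right. With fore f and across a the grip centre lies at (115 cos a sin f, -115 sin a, 115 cos a cos f) mm from the pivot along the machine's x, y and up.
- grip_near: The near (facing back, toward the robot) side face of the lever's grip: a flat black cheek 24 mm wide, 46 mm tall, its origin in the middle of it, 15 mm from the stem's axis, 2 mm under the surface. Part of the lever; axes as the lever's.
- grip_far: The far (facing the motor) side face of the lever's grip: a flat black cheek 24 mm wide, 46 mm tall, its origin in the middle of it, 15 mm from the stem's axis, 2 mm under the surface. Part of the lever; axes as the lever's.
- grip_left: The left side face of the lever's grip: a flat black cheek 24 mm wide, 46 mm tall, its origin in the middle of it, 15 mm from the stem's axis, 2 mm under the surface. Part of the lever; axes as the lever's.
- grip_right: The right side face of the lever's grip: a flat black cheek 24 mm wide, 46 mm tall, its origin in the middle of it, 15 mm from the stem's axis, 2 mm under the surface. Part of the lever; axes as the lever's.
- cutters: side cutters with yellow handles, 48x134x12 mm, lying flat left of the machine, length along its own y; loose, a bystander. Origin: centre of its underside.
- wax_lump: lump of beeswax, 28x34x16 mm, in front of the machine; loose, a bystander. Origin: centre of its underside.
- spool_2: spool of thread standing on its flange, 44 mm across, 46 mm tall, beside the motor, either side; loose, a bystander. Origin: centre of its underside.
- bead_jar_1: small glass jar of beads with a white lid, 44 mm across, 52 mm tall, beside the motor, either side; loose, a bystander. Origin: centre of its underside.
- dapping_block: steel cube with round hollows, 45 mm, right of the spindle tip; loose, a bystander. Origin: centre of its underside.
- screwdriver: flat screwdriver, 157 mm long along its own y, 20 mm wide, in front of the machine; loose, a bystander. Origin: centre of its underside.
- copper_dish: shallow round copper dish, 78 mm across, 18 mm tall, left of the cutters; loose, a bystander. Origin: centre of its underside.

How it is judged:
On the way, in this order (a step that is already met when the one before it is completed fails the run):
1. the lever has been pushed through the crossbar into the right-hand track (value of joint lever_across above 0.15 rad and value of joint lever_fore between -0.15 and 0.2 rad).
2. the lever is fully forward in the third slot (value of joint lever_fore above 0.27 rad and value of joint lever_across above 0.24 rad), for 0.1 s.
At the end, for the whole second after the job is handed in: The lever rests in the third slot: leaned forward by more than 0.27 rad (its stop is at 0.32) and to the right by more than 0.24 rad (stop at 0.30), not moving; every loose thing is within 15 mm of where it stood (all of step 2 and velocity of joint lever_fore between -0.05 and 0.05 rad/s and velocity of joint lever_across between -0.05 and 0.05 rad/s and not (distance of cutters from where it was at the start of the episode above 0.015 m) and not (distance of wax_lump from where it was at the start of the episode above 0.015 m) and not (distance of spool_2 from where it was at the start of the episode above 0.015 m) and not (distance of bead_jar_1 from where it was at the start of the episode above 0.015 m) and not (distance of dapping_block from where it was at the start of the episode above 0.015 m) and not (distance of screwdriver from where it was at the start of the episode above 0.015 m) and not (distance of copper_dish from where it was at the start of the episode above 0.015 m)); the robot touches nothing.
It fails at once if the lever was gripped: fingers pressed on two opposite sides of it with more than 4 N each ((contact force between the fingers and grip_near above 4 N and contact force between the fingers and grip_far above 4 N) or (contact force between the fingers and grip_left above 4 N and contact force between the fingers and grip_right above 4 N)).
It fails at once if the lever went into the fourth slot (near right) (value of joint lever_across above 0.1 rad and value of joint lever_fore below -0.2 rad).
It fails at once if a thing beside the machine was pushed away or lifted (more than 15 mm) (distance of any of cutters, wax_lump, spool_2, bead_jar_1, dapping_block, screwdriver, copper_dish from where it was at the start of the episode above 0.015 m).
It also fails if it takes over 48 s, if anything falls off the work surface, if the arm or the gripper's body presses on something with over 40 N, if the wrist force passes 120 N, or if a joint passes its speed limit or range.

## Robot

A 7-joint arm with a two-finger parallel gripper is mounted at the origin on a cart in front of the work surface, level with it; the furniture and walls round the work are solid. World frame = base frame: x ahead of the robot, y to its left, z up, the work surface at z = 0. Lengths are in m, angles in rad, forces in N, time in s.
With the tool pointing down it reaches from about 0.425 to 0.975 m from the base axis. Payload 16.7 kg.
Tool frame: the origin (TCP) lies on the centre line of the jaws, within the pads' length; the fingertips stand 14 mm ahead of it and the grasp point (between the pads) lies 5 mm behind it; z points along the fingers, y is the direction in which the jaws open and shut (so a half turn about z gives the same grasp; the last joint's range is limited). The gripper opens to 85 mm and grips with 20 to 120 N. Pads are 22 mm wide; open, the fingers measure 114 mm over their backs; the gripper's body (76 mm by 85 mm) begins 54 mm behind the grasp point. The pads swing forward as they close: fully open they stand 13 mm farther back than shut.
Start: joints at [-1.389, 0.426, 0.074, 1.606, -0.034, 1.111, -0.067], TCP at [0.219, 0.638, 0.245] pointing down, gripper open.
Joint ranges: [-2.85, 2.85], [-0.5, 2.14], [-1.23, 1.37], [0.21, 2.46], [-1.02, 4.16], [0.16, 2.05], [-2.73, 2.73]. Speed limits (rad/s): [1.89, 1.89, 2.39, 2.39, 3.01, 3.01, 3.01].

## Interface

Orientations are given as a unit quaternion [x, y, z, w].
In Python, from bench import monitor, imaging, job_done gives the robot as it stands.
- The arm moves only by the shell command python3 -m handwheel 'ROWS' [OPENING]. ROWS is JSON, a list of rows, each an object of numbers: "x", "y", "z": the shift along the tool's x, y, z in m; "ax", "ay", "az": the turn, a rotation vector about the tool's x, y, z in degrees. In form: [{"x": .., "y": .., "z": .., "ax": .., "ay": .., "az": ..}, ...]. A call has 1 to 12 rows; each row shifts and turns the commanded pose from where the row before left it, along the tool's axes as they then stand; what a row does not reach is not made up. A row lasts 1/12 s, in which the tool goes at most 41.7 mm and 7.16 degrees, less where a joint would pass 70% of its speed; a pose out of reach is approached as far as the arm can. A call with a gripper value outside its range is refused whole. OPENING is the finger opening in m, from 0 to 0.0854, set as the call begins (- or left out, the last holds). The fingers move at their own pace and stop on an object; the grip force is fixed at half the most. Time passes only in rows, so rows that do not move let the fingers close. It gives the time, the measured TCP pose, the force and the opening at its end, in the units of the state.
- monitor.observe(): the state, without advancing time (a new reading comes with each control period).
- imaging.grab_frame(name): name is "scene" or "top" or "wrist"; returns the picture (480x640x3 uint8, blue, green, red); there is no depth.
- imaging.camera_model(name): a dict with "K" (3x3 intrinsics, pixels), "rvec" (rotation vector, rad) and "tvec" (3), from world to camera coordinates, as OpenCV has them; the wrist camera has in their place "tool_from_camera" (4x4, takes a point from camera to tool coordinates, whose origin is the TCP and whose axes are the flange's). Camera axes: x right, y down, z forward; pixel columns grow to the right and rows downward; lengths in m; the calibration is good to about 2 mm. The wrist camera is an equidistant fisheye: a pixel r from the principal point sees the ray r / f radians off the axis. A picture is of the moment at which its call begins: read the wrist's pose just before it. camera_model takes no time and is no camera call.
- job_done(): hands the job in, once; it reports no verdict.
Trained networks look in the newest picture that a camera, given by its name, has taken for a name from the list of things; names that differ only in an ending like _2 or _b are one class to them, and where a whole thing is asked for, a point or a joint stands for the part that bears it (a point fixed in the world has none). Each returns a list of dicts, best first, with "score" (0 to 1); they miss things now and then, are a little off and sometimes report something else, mostly with a low value. They report only what shows in the picture. A call takes as long as a camera call.
- imaging.find_in(camera, thing): "at" ([x, y, z] in m, in world coordinates, good to about 4 mm: the middle of the surface that is visible of it).
- imaging.masks_of(camera, thing): "mask" (480x640 bool, what is visible of it).
The state is a dict: "time": time; "joints": joint angles; "joint_vel": joint speeds; "joint_torque": joint torques, N m; "eef_pos": TCP position; "tool_rot": TCP orientation; "ft_force": force on the tool from outside, world axes, zero at the start; "moment": the same for the moment, N m; "opening": finger opening in m.
Only numpy, scipy, OpenCV 4.12 (cv2) and the standard library are available. Lean on these libraries where they do the work, as an engineer would, in place of code of your own. Each camera call takes 0.05 s, during which the arm holds its last target.

## Working session

There is one attempt and no reset: what is moved stays moved. The work goes in short steps, Python scripts to look and compute and a shell command to move; the robot and the scene stay as the last step left them, time stands still between calls to the robot, and variables do not carry over. Pictures are saved under pics/ and viewed, and the job is handed in when it is done.

```bash
ls; mkdir -p pics
python3 - <<'E'
from bench import monitor, imaging
import cv2
s=monitor.observe(); print(s)
for n in ("scene","top"):
    cv2.imwrite(f"pics/{n}0.png",imaging.grab_frame(n))
    print(n,imaging.camera_model(n))
    for t in ("lever_pivot","gearbox","grip_centre","grip_near","grip_left","lever_fore"):
        try:
            for d in imaging.find_in(n,t)[:2]: print(n,t,d)
        except Exception as e: print(t,e)
E
```

```text
pics
{'time': 0.0, 'joints': array([-1.38951663,  0.42672818,  0.0738448 ,  1.60660553, -0.03411259,
        1.1107913 , -0.06710902]), 'joint_vel': array([-0.00127915,  0.00058885, -0.00069573, -0.00138329,  0.00331776,
       -0.00028587,  0.00058268]), 'joint_torque': array([ 7.22671866e-04, -9.49804258e+01,  3.76125589e+00, -4.63553560e+01,
        1.93566992e-02,  9.40404745e-03, -1.81731417e-05]), 'eef_pos': array([0.21912021, 0.63803574, 0.2446136 ]), 'tool_rot': array([ 1.64656904e-01,  9.86350698e-01, -6.33240093e-04, -6.50495802e-05]), 'ft_force': array([-0.57009967,  0.51047295, -0.27042018]), 'moment': array([ 0.01789972,  0.01655945, -0.0360001 ]), 'opening': 0.08535512969980158}
scene {'K': array([[528.47842502,   0.        , 320.06621428],
       [  0.        , 528.47842502, 238.36518964],
       [  0.        ,   0.        ,   1.        ]]), 'rvec': array([ 2.23063433, -1.06381009,  0.3697317 ]), 'tvec': array([-0.25204742,  0.44640284,  0.70272284])}
scene lever_pivot {'at': [0.5138, 0.0819, 0.0819], 'score': 0.75}
scene gearbox {'at': [0.515, 0.0824, 0.0894], 'score'
[... 274 characters left out ...]
 array([[596.08787795,   0.        , 326.95331555],
       [  0.        , 596.08787795, 234.85201545],
       [  0.        ,   0.        ,   1.        ]]), 'rvec': array([ 2.20449774, -2.1685109 ,  0.05261428]), 'tvec': array([0.10856048, 0.55823356, 1.10817912])}
top lever_pivot {'at': [0.5181, 0.1392, 0.1717], 'score': 0.73}
top lever_pivot {'at': [0.5465, 0.0966, 0.0882], 'score': 0.58}
top gearbox {'at': [0.5457, 0.1025, 0.0882], 'score': 0.76}
top gearbox {'at': [0.5334, 0.1373, 0.163], 'score': 0.3}
top grip_centre {'at': [0.5233, 0.1415, 0.1727], 'score': 0.9}
top grip_centre {'at': [0.5136, 0.1245, 0.1561], 'score': 0.69}
top lever_fore {'at': [0.5196, 0.1407, 0.1725], 'score': 0.76}
```

View pics/scene0.png

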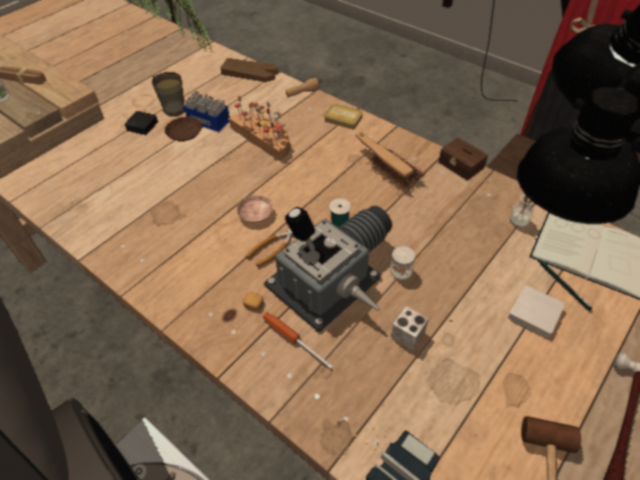

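View pics/top0.png

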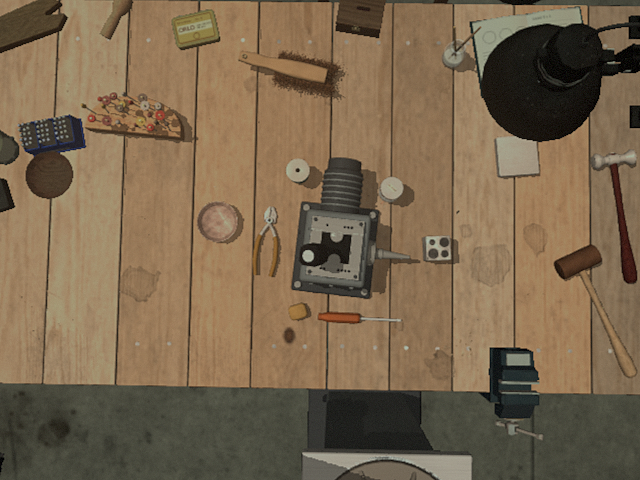

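Run:
```python
import cv2
i=cv2.imread("pics/top0.png")[185:315,275:455]
cv2.imwrite("pics/top0z.png",cv2.resize(i,None,fx=4.4,fy=4.4,interpolation=cv2.INTER_CUBIC))
i=cv2.imread("pics/scene0.png")[195:335,255:425]
cv2.imwrite("pics/scene0z.png",cv2.resize(i,None,fx=4.2,fy=4.2,interpolation=cv2.INTER_CUBIC))
```

```text
(no output)
```

View pics/top0z.png

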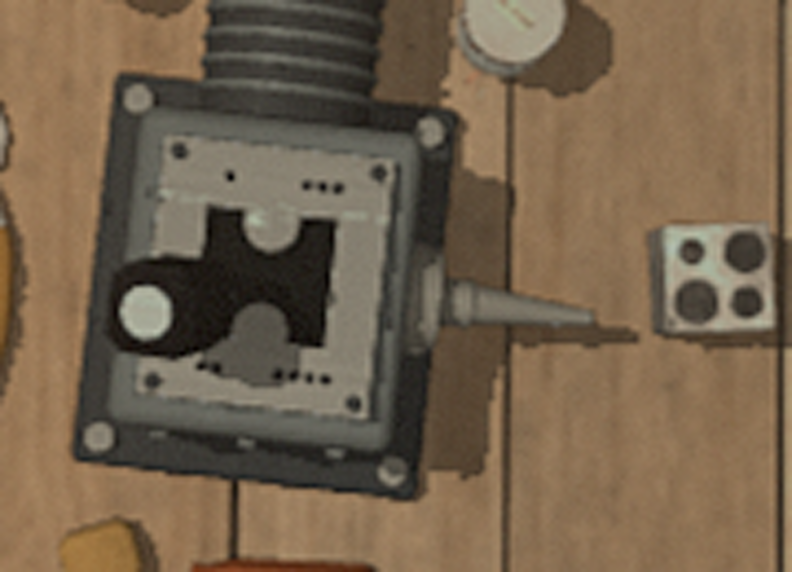

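View pics/scene0z.png

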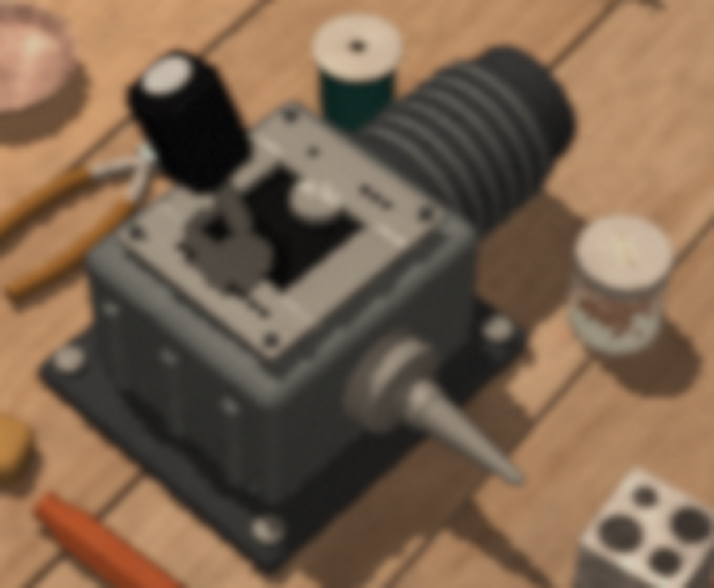

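```bash
cat > h.py <<'E'
import numpy as np, cv2
from scipy.optimize import least_squares
from scipy.spatial.transform import Rotation as R
from bench import monitor, imaging
def ray(cam,px):
    m=imaging.camera_model(cam);Rm=cv2.Rodrigues(m["rvec"])[0]
    d=Rm.T@np.linalg.inv(m["K"])@np.r_[px,1]; o=-Rm.T@m["tvec"]; return o,d
def atz(cam,px,z):
    o,d=ray(cam,px); return o+d*(z-o[2])/d[2]
def proj(cam,P):
    m=imaging.camera_model(cam)
    return cv2.projectPoints(np.atleast_2d(P).astype(float),m["rvec"],m["tvec"],m["K"],None)[0].reshape(-1,2)
def M2W(p,pose):
    c,s=np.cos(pose[2]),np.sin(pose[2]); p=np.atleast_2d(p).astype(float)
    return np.c_[pose[0]+c*p[:,0]-s*p[:,1],pose[1]+s*p[:,0]+c*p[:,1],p[:,2]]
def stem(f,a,L): # machine coords
    return np.array([L*np.cos(a)*np.sin(f),-L*np.sin(a),.04+L*np.cos(a)*np.cos(f)])
E
python3 - <<'E'
from h import *
z=lambda p:np.array(p)/4.4+[275,185]
gate=[z(p) for p in [(165,133),(398,168),(370,425),(133,385)]]
foot=[z(p) for p in [(118,75),(458,115),(418,497),(75,460)]]
for nm,pts,h,w in(("g",gate,.1,(.104,.092)),("f",foot,.01,(.17,.15)),("f",foot,.0,(.17,.15))):
    W=np.array([atz("top",p,h) for p in pts]); print(nm,W.round(4).tolist(), W.mean(0))
    e=[np.linalg.norm(W[i]-W[(i+1)%4]) for i in range(4)];print(e)
    d=(W[0]+W[1]-W[2]-W[3]);d2=W[0]+W[3]-W[1]-W[2];print(np.arctan2(d[1],d[0]),np.arctan2(-d2[0],d2[1]))
E
```

```text
g [[0.5855, 0.1427, 0.1], [0.573, 0.0498, 0.1], [0.471, 0.0596, 0.1], [0.4852, 0.1536, 0.1]] [0.528692   0.10142291 0.1       ]
[np.float64(0.09371056351948673), np.float64(0.10249363213056874), np.float64(0.09505534858389905), np.float64(0.10090736851585222)]
-0.1013991805296371 -0.14189015744771213
f [[0.6186, 0.1668, 0.01], [0.6036, 0.0194, 0.01], [0.4389, 0.0346, 0.01], [0.4522, 0.182, 0.01]] [0.52831305 0.10071379 0.01      ]
[np.float64(0.148121220623387), np.float64(0.16537092232867248), np.float64(0.1480133786298957), np.float64(0.16716098266078877)]
-0.09185052697454942 -0.09592981802711706
f [[0.6198, 0.1673, 0.0], [0.6046, 0.0187, 0.0], [0.4384, 0.034, 0.0], [0.4518, 0.1827, 0.0]] [0.52864701 0.10067239 0.        ]
[np.float64(0.1494319767793892), np.float64(0.1668343247605037), np.float64(0.14932318046918183), np.float64(0.16864022571687387)]
-0.09185052697454947 -0.09592981802711721
```

```bash
python3 - <<'E'
from h import *
pose=[.5285,.101,-.1]
z=lambda p:np.array(p)/4.4+[275,185]
tgt=z((146,312)); tg2=np.array((167,75))/4.2+[255,195]
def r(q): return np.r_[proj("top",M2W(stem(q[0],q[1],.143),pose))[0]-tgt,proj("scene",M2W(stem(q[0],q[1],.143),pose))[0]-tg2]
s=least_squares(r,[0,-.3]); print(s.x,s.fun)
s=least_squares(lambda q:r(q)[:2],[0,-.3]); print(s.x,s.fun)
for c,off in(("scene",0),("top",0)):
    im=cv2.imread(f"pics/{c}0.png")
    for h,a,b in((.1,.052,.046),(0,.085,.075)):
        P=proj(c,M2W([(a,b,h),(a,-b,h),(-a,-b,h),(-a,b,h)],pose))
        cv2.polylines(im,[np.round(P*16).astype(int).reshape(-1,1,2)],True,(0,0,255),1,cv2.LINE_AA,4)
    P=np.r_[proj(c,M2W([0,0,.1],pose)),proj(c,M2W([.019,-.0185,.1],pose)),proj(c,M2W(stem(s.x[0],s.x[1],.143),pose))]
    for p in P: cv2.circle(im,tuple(np.round(p).astype(int)),1,(0,255,0),-1)
    i=im[185:335,255:425]; cv2.imwrite(f"pics/ov_{c}.png",cv2.resize(i,None,fx=4,fy=4,interpolation=cv2.INTER_CUBIC))
for n in ("wax_lump","spool_2","bead_jar_1","dapping_block","screwdriver","cutters"):
    print(n,[ (d["at"],d["score"]) for d in imaging.find_in("top",n)[:1]])
E
cd pics; python3 -c "
import cv2,numpy as np
a=np.hstack([cv2.imread('ov_scene.png'),cv2.imread('ov_top.png')]);cv2.imwrite('ov.png',cv2.resize(a,(800,int(a.shape[0]*800/a.shape[1]))))"
```

```text
[-0.14585274 -0.30673525] [-0.06903446 -0.383869   -0.06687318  0.54301951]
[-0.15026376 -0.30539165] [ 2.27373675e-13 -8.52651283e-14]
wax_lump [([0.4124, 0.1709, 0.0183], 0.82)]
spool_2 [([0.672, 0.1766, 0.044], 0.68)]
bead_jar_1 [([0.6408, 0.0053, 0.0503], 0.7)]
dapping_block [([0.5384, -0.0798, 0.0433], 0.61)]
screwdriver [([0.4014, 0.0815, 0.0183], 0.67)]
cutters [([0.5434, 0.2331, 0.007], 0.75)]
```

View pics/ov.png

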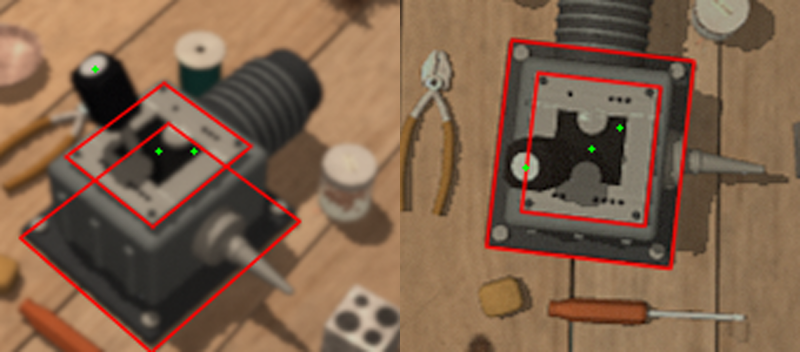

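```bash
cat > st.py <<'E'
from h import *
pose=[.5285,.101,-.1]
s=monitor.observe(); c,n=np.cos(pose[2]),np.sin(pose[2]); Rm=np.array([[c,n,0],[-n,c,0],[0,0,1]])
p=Rm@(s["eef_pos"]-[pose[0],pose[1],0])
X=R.from_quat(s["tool_rot"]).as_matrix()
print("t",round(s["time"],2),"tcp machine mm",(p*1e3).round(1),"F",(Rm@s["ft_force"]).round(1),"tool x (m)",(Rm@X[:,0]).round(3),"z",X[:,2].round(3),"open",round(s["opening"],4))
E
python3 st.py
python3 -m handwheel '[{"az":-6.65},{"az":-6.65},{"x":-0.02,"y":-0.033},{"x":-0.02,"y":-0.033},{"x":-0.02,"y":-0.033},{"x":-0.02,"y":-0.033},{"x":-0.02,"y":-0.033},{"x":-0.02,"y":-0.033},{"x":-0.02,"y":-0.033}]' 0
python3 st.py
```

```text
t 1.0 tcp machine mm [-361.4  503.8  245.3] F [-0.3  0.6  0.2] tool x (m) [-0.973  0.229  0.   ] z [-0. -0. -1.] open 0.0851
t 1.0 tcp machine mm [-361.4  503.8  245.3] F [-0.3  0.6  0.2] tool x (m) [-0.973  0.229  0.   ] z [-0. -0. -1.] open 0.0851schema error: expected keys x, y, z, ax, ay, az
```

```bash
python3 -m handwheel '[{"x":0,"y":0,"z":0,"ax":0,"ay":0,"az":-6.65},{"x":0,"y":0,"z":0,"ax":0,"ay":0,"az":-6.65},{"x":-0.02,"y":-0.033,"z":0,"ax":0,"ay":0,"az":0},{"x":-0.02,"y":-0.033,"z":0,"ax":0,"ay":0,"az":0},{"x":-0.02,"y":-0.033,"z":0,"ax":0,"ay":0,"az":0},{"x":-0.02,"y":-0.033,"z":0,"ax":0,"ay":0,"az":0},{"x":-0.02,"y":-0.033,"z":0,"ax":0,"ay":0,"az":0},{"x":-0.02,"y":-0.033,"z":0,"ax":0,"ay":0,"az":0},{"x":-0.02,"y":-0.033,"z":0,"ax":0,"ay":0,"az":0}]' 0
python3 st.py
```

```text
time: 1.75
eef_pos: [0.3363, 0.3929, 0.2455]
tool_rot: [0.049, 0.999, 0.0, 0.0]
ft_force: [1.4, 1.0, 0.4]
opening: -0.0003
t 1.75 tcp machine mm [-220.4  271.3  245.5] F [1.3 1.1 0.4] tool x (m) [-1.    -0.001 -0.   ] z [ 0.  0. -1.] open -0.0003
```

```bash
python3 -m handwheel '[{"x":-0.019,"y":-0.031,"z":0,"ax":0,"ay":0,"az":0},{"x":-0.019,"y":-0.031,"z":0,"ax":0,"ay":0,"az":0},{"x":-0.019,"y":-0.031,"z":0,"ax":0,"ay":0,"az":0},{"x":-0.019,"y":-0.031,"z":0,"ax":0,"ay":0,"az":0},{"x":-0.019,"y":-0.031,"z":0,"ax":0,"ay":0,"az":0},{"x":-0.019,"y":-0.031,"z":0,"ax":0,"ay":0,"az":0},{"x":-0.019,"y":-0.031,"z":0,"ax":0,"ay":0,"az":0},{"x":0,"y":0,"z":0,"ax":0,"ay":0,"az":0}]' 0
python3 st.py
python3 - <<'E'
from bench import imaging
import cv2,numpy as np
a=imaging.grab_frame("scene")[120:300,230:470]; 
cv2.imwrite("pics/s1.png",cv2.resize(a,None,fx=3,fy=3,interpolation=cv2.INTER_CUBIC))
cv2.imwrite("pics/w1.png",imaging.grab_frame("wrist"))
E
```

```text
time: 2.42
eef_pos: [0.4491, 0.1595, 0.2457]
tool_rot: [0.053, 0.999, -0.0, 0.001]
ft_force: [-0.3, -1.5, -1.2]
opening: -0.0001
t 2.42 tcp machine mm [-84.8  50.3 245.7] F [-0.2 -1.5 -1.2] tool x (m) [-1.     0.006 -0.001] z [ 0.001 -0.001 -1.   ] open -0.0001
```

View pics/s1.png

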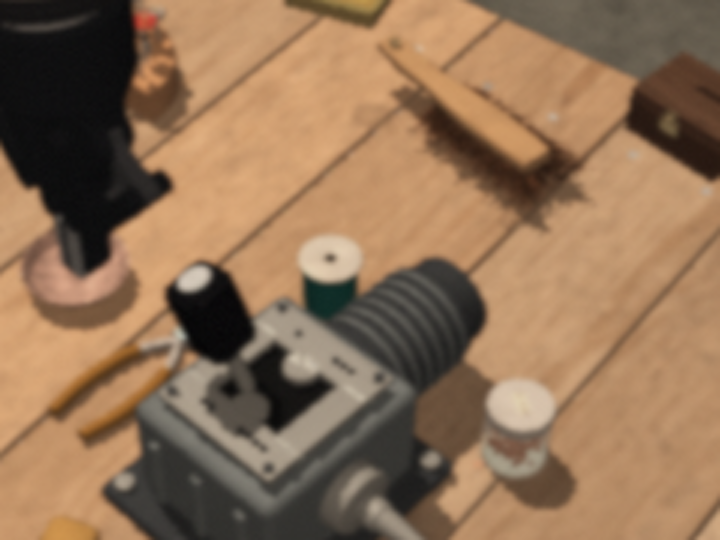

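View pics/w1.png

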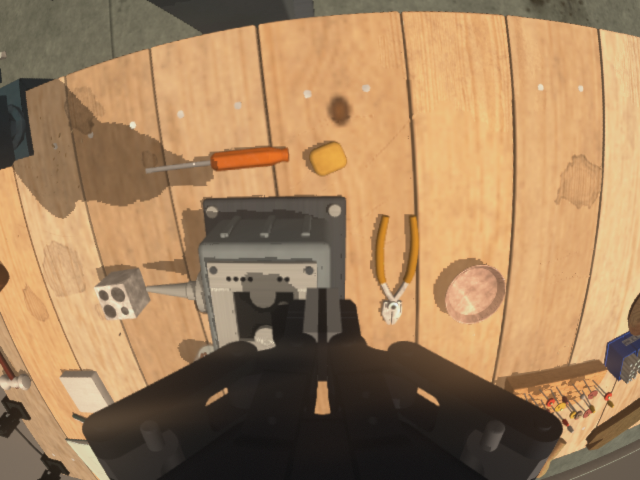

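```bash
python3 -m handwheel '[{"x":-0.002,"y":-0.008,"z":0,"ax":0,"ay":0,"az":0},{"x":-0.002,"y":-0.006,"z":0.02,"ax":0,"ay":0,"az":0},{"x":0,"y":0,"z":0.025,"ax":0,"ay":0,"az":0},{"x":0,"y":0,"z":0.025,"ax":0,"ay":0,"az":0},{"x":0,"y":0,"z":0.022,"ax":0,"ay":0,"az":0},{"x":0,"y":0,"z":0,"ax":0,"ay":0,"az":0},{"x":0,"y":0,"z":0,"ax":0,"ay":0,"az":0}]' 0
python3 st.py
python3 - <<'E'
from bench import imaging
import cv2,numpy as np
a=imaging.grab_frame("scene")[160:300,230:430]; 
b=imaging.grab_frame("top")[180:320,260:460]; 
cv2.imwrite("pics/s2.png",cv2.resize(np.hstack([a,b]),None,fx=2,fy=2,interpolation=cv2.INTER_CUBIC))
E
```

```text
time: 3.1
eef_pos: [0.4487, 0.1515, 0.153]
tool_rot: [0.049, 0.999, -0.001, -0.001]
ft_force: [0.5, -0.3, 0.8]
opening: -0.0004
t 3.1 tcp machine mm [-84.5  42.3 153. ] F [ 0.5 -0.2  0.8] tool x (m) [-1.    -0.002  0.002] z [-0.002 -0.001 -1.   ] open -0.0004
```

View pics/s2.png

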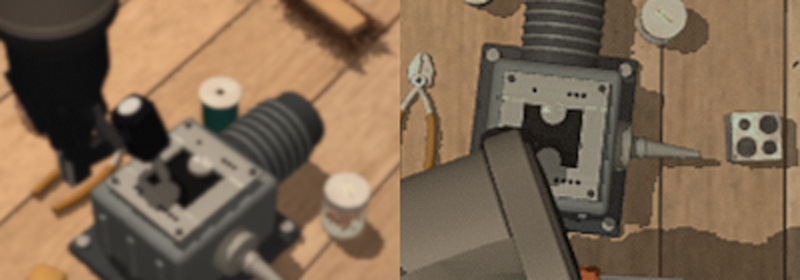

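```bash
python3 -m handwheel '[{"x":-0.01,"y":-0.004,"z":0,"ax":0,"ay":0,"az":0},{"x":-0.01,"y":-0.004,"z":0,"ax":0,"ay":0,"az":0},{"x":-0.008,"y":0,"z":0,"ax":0,"ay":0,"az":0},{"x":0,"y":0,"z":0,"ax":0,"ay":0,"az":0}]' 0
python3 st.py
python3 -m handwheel '[{"x":-0.005,"y":0,"z":0,"ax":0,"ay":0,"az":0},{"x":-0.005,"y":0,"z":0,"ax":0,"ay":0,"az":0},{"x":-0.005,"y":0,"z":0,"ax":0,"ay":0,"az":0},{"x":0,"y":0,"z":0,"ax":0,"ay":0,"az":0}]' 0
python3 st.py
```

```text
time: 3.53
eef_pos: [0.4787, 0.1401, 0.154]
tool_rot: [0.05, 0.999, 0.0, 0.001]
ft_force: [-0.7, -0.3, -1.0]
opening: -0.0001
t 3.53 tcp machine mm [-53.4  33.9 154. ] F [-0.6 -0.4 -1. ] tool x (m) [-1.     0.    -0.002] z [ 0.002  0.    -1.   ] open -0.0001
time: 3.87
eef_pos: [0.4921, 0.1391, 0.1533]
tool_rot: [0.049, 0.999, -0.0, 0.0]
ft_force: [-1.0, -0.6, 1.1]
opening: -0.0002
t 3.87 tcp machine mm [-40.   34.3 153.3] F [-1.  -0.7  1.1] tool x (m) [-1.    -0.001 -0.   ] z [ 0. -0. -1.] open -0.0002
```

```bash
python3 -m handwheel '[{"x":-0.004,"y":0,"z":0,"ax":0,"ay":0,"az":0},{"x":-0.004,"y":0,"z":0,"ax":0,"ay":0,"az":0}]' 0
python3 st.py
cat > look.py <<'E'
import sys
from h import *
pose=[.5285,.101,-.1]
a=imaging.grab_frame("scene"); cv2.imwrite("pics/raw_%s.png"%sys.argv[1],a)
if len(sys.argv)>3:
    f,ac=float(sys.argv[2]),float(sys.argv[3])
    pts=[M2W(stem(f,ac,L),pose)[0] for L in (.06,.091,.143)]
    for p in proj("scene",pts): cv2.circle(a,tuple(np.round(p).astype(int)),1,(0,255,0),-1)
a=a[180:280,250:390]
cv2.imwrite("pics/%s.png"%sys.argv[1],cv2.resize(a,None,fx=5,fy=5,interpolation=cv2.INTER_CUBIC))
E
python3 look.py s3 -0.05 -0.3
```

```text
time: 4.03
eef_pos: [0.4993, 0.1384, 0.1533]
tool_rot: [0.049, 0.999, -0.0, -0.0]
ft_force: [-2.2, 0.5, 2.0]
opening: 0.0001
t 4.03 tcp machine mm [-32.8  34.3 153.3] F [-2.2  0.3  2. ] tool x (m) [-1.    -0.002  0.   ] z [-0.  0. -1.] open 0.0001
```

View pics/s3.png

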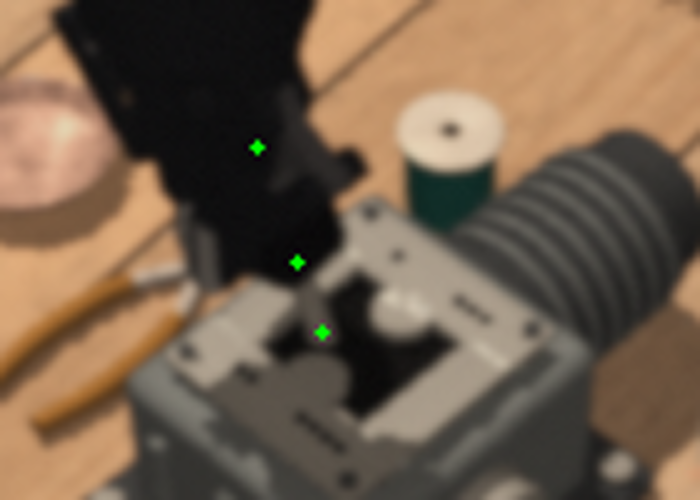

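```bash
python3 -m handwheel '[{"x":-0.004,"y":0,"z":0,"ax":0,"ay":0,"az":0},{"x":0,"y":0,"z":0,"ax":0,"ay":0,"az":0},{"x":0,"y":0,"z":0,"ax":0,"ay":0,"az":0}]' 0
python3 st.py
python3 -m handwheel '[{"x":0.015,"y":0,"z":0,"ax":0,"ay":0,"az":0},{"x":0.02,"y":0,"z":0,"ax":0,"ay":0,"az":0},{"x":0.02,"y":0.02,"z":-0.02,"ax":0,"ay":0,"az":0},{"x":0,"y":0.03,"z":-0.02,"ax":0,"ay":0,"az":0},{"x":0,"y":0.03,"z":-0.02,"ax":0,"ay":0,"az":0},{"x":0,"y":0,"z":0,"ax":0,"ay":0,"az":0}]' 0
python3 st.py
python3 look.py s4
python3 - <<'E'
from bench import imaging
import cv2
a=imaging.grab_frame("top");cv2.imwrite("pics/raw_t4.png",a);cv2.imwrite("pics/t4.png",cv2.resize(a[185:315,275:455],None,fx=4.4,fy=4.4,interpolation=cv2.INTER_CUBIC))
E
```

```text
time: 4.33
eef_pos: [0.5035, 0.1378, 0.1533]
tool_rot: [0.049, 0.999, -0.0, 0.0]
ft_force: [-0.8, 0.5, 1.1]
opening: 0.0001
t 4.33 tcp machine mm [-28.6  34.2 153.3] F [-0.8  0.5  1.1] tool x (m) [-1.    -0.001 -0.   ] z [ 0. -0. -1.] open 0.0001
time: 4.83
eef_pos: [0.4576, 0.2293, 0.217]
tool_rot: [0.047, 0.999, 0.003, 0.002]
ft_force: [-0.7, 1.1, 0.3]
opening: -0.0002
t 4.83 tcp machine mm [-83.3 120.6 217. ] F [-0.8  1.   0.3] tool x (m) [-1.    -0.007 -0.004] z [ 0.005  0.005 -1.   ] open -0.0002
```

View pics/s4.png

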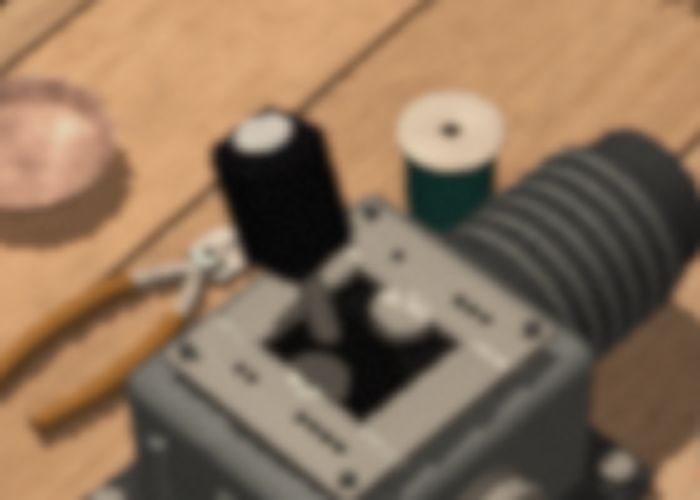

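View pics/t4.png

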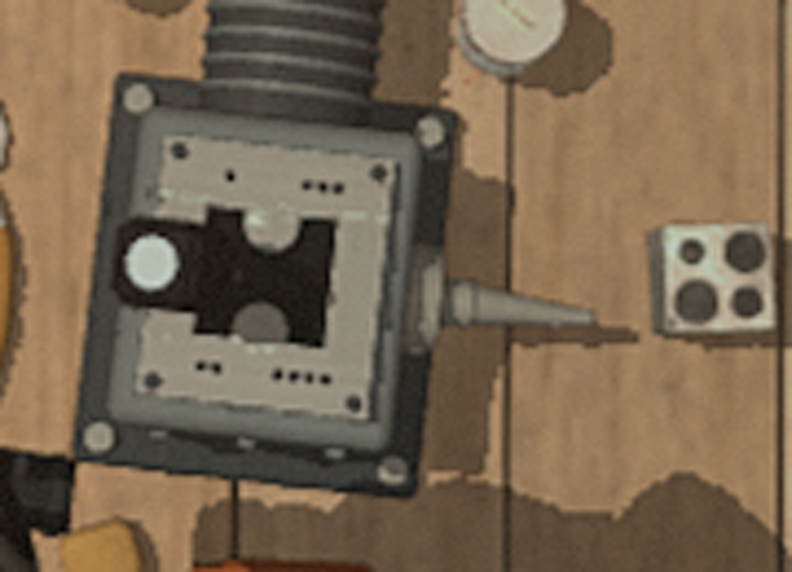

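Run:
```python
from h import *
pose=[.5285,.101,-.1]
t1=np.array((153,263))/4.4+[275,185]; t2=np.array((263,133))/5+[250,180]
f=lambda q:np.r_[proj("top",M2W(stem(*q,.143),pose))[0]-t1,proj("scene",M2W(stem(*q,.143),pose))[0]-t2]
s=least_squares(f,[0,-.3]);print(s.x,s.fun)
```

```text
[-0.01271158 -0.30412014] [-0.15961496 -0.34346832  0.01659973  0.65896795]
```

```bash
python3 -m handwheel '[{"x":-0.025,"y":-0.005,"z":0,"ax":0,"ay":0,"az":0},{"x":-0.03,"y":-0.008,"z":0.015,"ax":0,"ay":0,"az":0},{"x":-0.027,"y":-0.008,"z":0.025,"ax":0,"ay":0,"az":0},{"x":0,"y":0,"z":0.022,"ax":0,"ay":0,"az":0},{"x":0,"y":0,"z":0,"ax":0,"ay":0,"az":0},{"x":0,"y":0,"z":0,"ax":0,"ay":0,"az":0}]' 0
python3 st.py
```

```text
time: 5.43
eef_pos: [0.5349, 0.1926, 0.1501]
tool_rot: [0.05, 0.999, -0.001, -0.001]
ft_force: [0.1, 1.2, 0.4]
opening: 0.0002
t 5.43 tcp machine mm [ -2.7  91.8 150.1] F [-0.1  1.2  0.4] tool x (m) [-1.     0.     0.003] z [-0.003 -0.002 -1.   ] open 0.0002
```

```bash
python3 -m handwheel '[{"x":-0.002,"y":-0.01,"z":0,"ax":0,"ay":0,"az":0},{"x":0,"y":-0.008,"z":0,"ax":0,"ay":0,"az":0},{"x":0,"y":-0.006,"z":0,"ax":0,"ay":0,"az":0},{"x":0,"y":-0.006,"z":0,"ax":0,"ay":0,"az":0},{"x":0,"y":-0.006,"z":0,"ax":0,"ay":0,"az":0},{"x":0,"y":-0.006,"z":0,"ax":0,"ay":0,"az":0},{"x":0,"y":-0.006,"z":0,"ax":0,"ay":0,"az":0},{"x":0,"y":0,"z":0,"ax":0,"ay":0,"az":0}]' 0
python3 st.py; python3 look.py s5 -0.01 -0.1
```

```text
time: 6.1
eef_pos: [0.5365, 0.1473, 0.1554]
tool_rot: [0.049, 0.999, 0.003, 0.004]
ft_force: [-0.6, 9.1, 37.8]
opening: 0.0
t 6.1 tcp machine mm [  3.3  46.8 155.4] F [-1.5  9.  37.8] tool x (m) [-1.    -0.002 -0.007] z [ 0.008  0.005 -1.   ] open 0.0
```

View pics/s5.png

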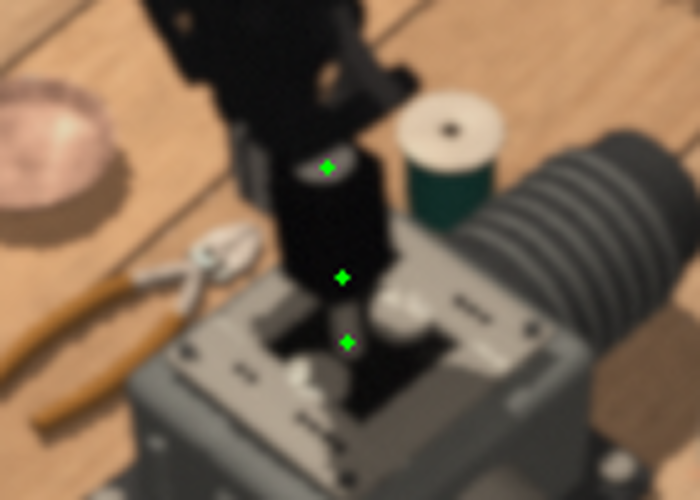

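```bash
python3 -m handwheel '[{"x":0,"y":0.003,"z":-0.012,"ax":0,"ay":0,"az":0},{"x":0,"y":0,"z":-0.01,"ax":0,"ay":0,"az":0},{"x":0,"y":0,"z":0,"ax":0,"ay":0,"az":0}]' 0
python3 st.py; python3 look.py s6 -0.01 -0.1
```

```text
time: 6.4
eef_pos: [0.5342, 0.1488, 0.1754]
tool_rot: [0.049, 0.999, 0.001, 0.001]
ft_force: [0.6, -0.9, 1.0]
opening: -0.0
t 6.4 tcp machine mm [  0.9  48.1 175.4] F [ 0.7 -0.8  1. ] tool x (m) [-1.    -0.001 -0.002] z [ 0.002  0.001 -1.   ] open -0.0
```

View pics/s6.png

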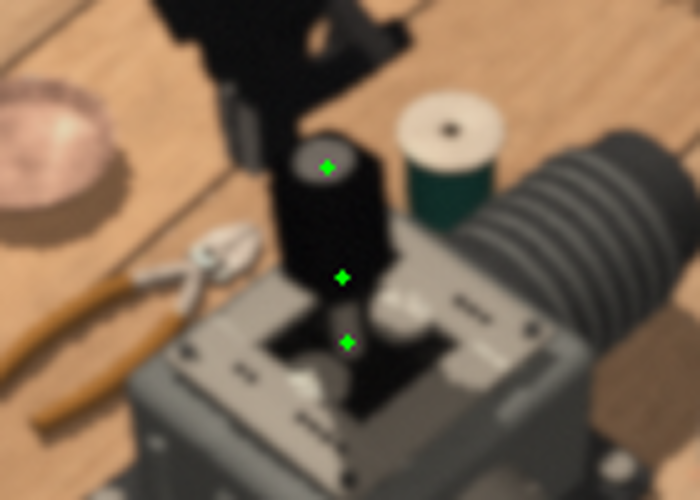

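```bash
python3 -m handwheel '[{"x":0,"y":-0.005,"z":0,"ax":0,"ay":0,"az":0},{"x":0,"y":-0.006,"z":0,"ax":0,"ay":0,"az":0},{"x":0,"y":-0.006,"z":0,"ax":0,"ay":0,"az":0},{"x":0,"y":-0.006,"z":0,"ax":0,"ay":0,"az":0},{"x":0,"y":-0.005,"z":0,"ax":0,"ay":0,"az":0}]' 0
python3 st.py; python3 -m handwheel '[{"x":0,"y":0,"z":0,"ax":0,"ay":0,"az":0}]'; python3 look.py s7 0 0.08
```

```text
time: 6.87
eef_pos: [0.5306, 0.12, 0.173]
tool_rot: [0.05, 0.999, -0.0, -0.0]
ft_force: [0.5, 1.8, 2.1]
opening: -0.0002
t 6.87 tcp machine mm [1.00e-01 1.91e+01 1.73e+02] F [0.3 1.9 2.1] tool x (m) [-1.    -0.001  0.   ] z [-0.001 -0.    -1.   ] open -0.0002
time: 6.95
eef_pos: [0.5306, 0.1195, 0.1731]
tool_rot: [0.05, 0.999, -0.0, -0.0]
ft_force: [0.0, 0.2, 0.2]
opening: 0.0
```

View pics/s7.png

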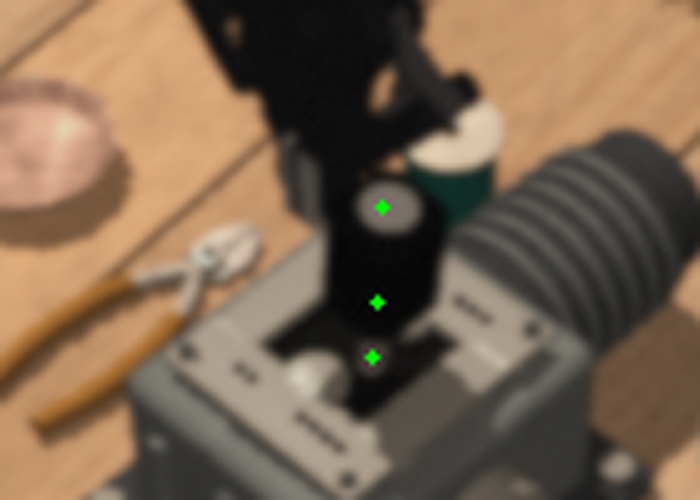

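Lever is at about (0, 0.09), still in the crossbar; continue right.

```bash
python3 -m handwheel '[{"x":0,"y":-0.005,"z":0,"ax":0,"ay":0,"az":0},{"x":0,"y":-0.005,"z":0,"ax":0,"ay":0,"az":0},{"x":0,"y":-0.005,"z":0,"ax":0,"ay":0,"az":0},{"x":0,"y":-0.004,"z":0,"ax":0,"ay":0,"az":0},{"x":0,"y":-0.003,"z":0,"ax":0,"ay":0,"az":0},{"x":0,"y":-0.002,"z":0,"ax":0,"ay":0,"az":0}]' 0
python3 st.py; python3 -m handwheel '[{"x":0,"y":0,"z":0,"ax":0,"ay":0,"az":0}]'; python3 look.py s8 0 0.3
```

```text
time: 7.5
eef_pos: [0.5283, 0.0967, 0.1733]
tool_rot: [0.05, 0.999, -0.0, -0.0]
ft_force: [0.8, 0.8, -0.6]
opening: 0.0001
t 7.5 tcp machine mm [  0.3  -4.3 173.3] F [ 0.7  0.9 -0.6] tool x (m) [-1.    -0.001  0.   ] z [-0. -0. -1.] open 0.0001
time: 7.58
eef_pos: [0.5284, 0.0967, 0.1734]
tool_rot: [0.05, 0.999, -0.0, 0.0]
ft_force: [-1.0, 0.7, -0.5]
opening: -0.0001
```

View pics/s8.png

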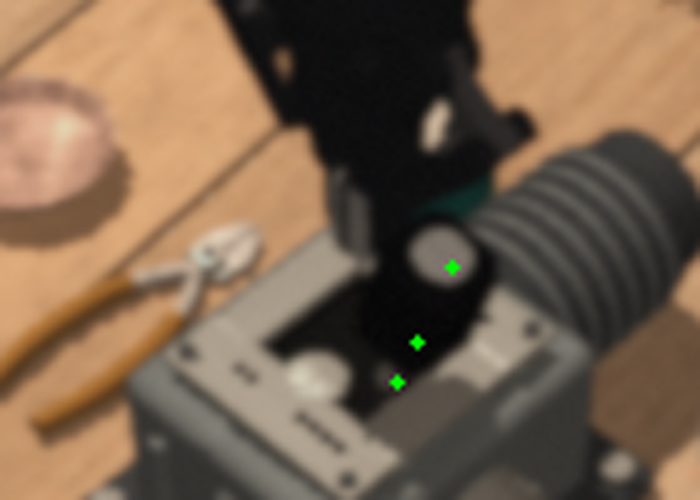

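```bash
for i in 1; do python3 -m handwheel '[{"x":0,"y":-0.002,"z":0,"ax":0,"ay":0,"az":0},{"x":0,"y":-0.002,"z":0,"ax":0,"ay":0,"az":0},{"x":0,"y":0,"z":0,"ax":0,"ay":0,"az":0}]' 0
python3 st.py;done; python3 look.py s9 0 0.3
```

```text
time: 7.88
eef_pos: [0.528, 0.0931, 0.1733]
tool_rot: [0.049, 0.999, 0.0, 0.0]
ft_force: [0.2, 1.8, -0.8]
opening: -0.0005
t 7.88 tcp machine mm [  0.3  -7.9 173.3] F [ 0.1  1.8 -0.8] tool x (m) [-1.    -0.001 -0.   ] z [ 0.  0. -1.] open -0.0005
```

View pics/s9.png

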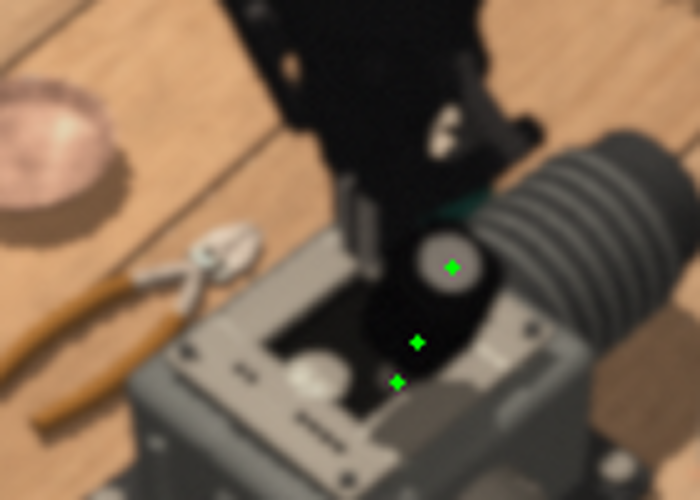

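```bash
python3 -m handwheel '[{"x":0,"y":-0.002,"z":0,"ax":0,"ay":0,"az":0},{"x":0,"y":-0.001,"z":0,"ax":0,"ay":0,"az":0},{"x":0,"y":0,"z":0,"ax":0,"ay":0,"az":0}]' 0
python3 st.py
python3 -m handwheel '[{"x":0,"y":0.01,"z":0,"ax":0,"ay":0,"az":0},{"x":0,"y":0.015,"z":-0.02,"ax":0,"ay":0,"az":0},{"x":0.02,"y":0.005,"z":-0.025,"ax":0,"ay":0,"az":0},{"x":0.035,"y":0,"z":-0.01,"ax":0,"ay":0,"az":0},{"x":0.02,"y":-0.015,"z":0,"ax":0,"ay":0,"az":0},{"x":0,"y":-0.02,"z":0,"ax":0,"ay":0,"az":0},{"x":0,"y":-0.02,"z":0,"ax":0,"ay":0,"az":0},{"x":0,"y":0,"z":0,"ax":0,"ay":0,"az":0},{"x":0,"y":0,"z":0,"ax":0,"ay":0,"az":0}]' 0
python3 st.py;python3 look.py s10 0 0.3
```

```text
time: 8.18
eef_pos: [0.5277, 0.0906, 0.1733]
tool_rot: [0.049, 0.999, 0.0, 0.0]
ft_force: [0.8, 5.9, -1.8]
opening: 0.0005
t 8.18 tcp machine mm [  0.3 -10.4 173.3] F [ 0.2  6.  -1.8] tool x (m) [-1.    -0.001 -0.   ] z [ 0.  0. -1.] open 0.0005
time: 8.93
eef_pos: [0.4507, 0.0724, 0.2286]
tool_rot: [0.05, 0.999, 0.0, 0.0]
ft_force: [0.8, -0.1, 0.0]
opening: 0.0001
t 8.93 tcp machine mm [-74.6 -36.2 228.6] F [ 0.8 -0.   0. ] tool x (m) [-1.  0. -0.] z [ 0.  0. -1.] open 0.0001
```

View pics/s10.png

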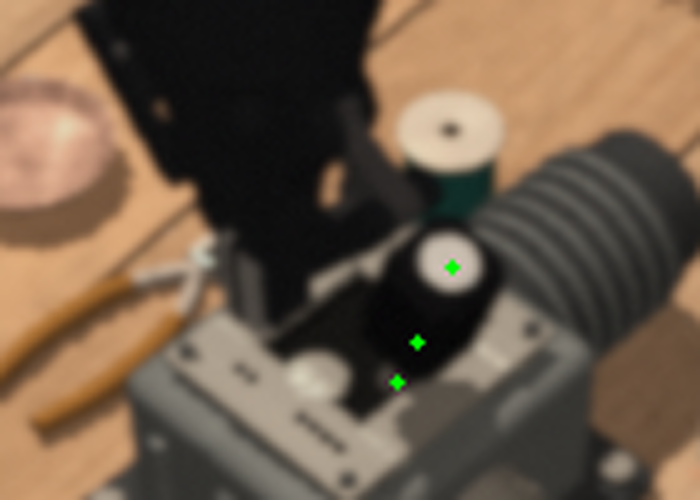

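```bash
python3 -m handwheel '[{"x":0,"y":0,"z":0.025,"ax":0,"ay":0,"az":0},{"x":0,"y":0,"z":0.025,"ax":0,"ay":0,"az":0},{"x":0,"y":0,"z":0.023,"ax":0,"ay":0,"az":0},{"x":-0.01,"y":0,"z":0,"ax":0,"ay":0,"az":0},{"x":-0.012,"y":0,"z":0,"ax":0,"ay":0,"az":0},{"x":-0.012,"y":0,"z":0,"ax":0,"ay":0,"az":0},{"x":-0.006,"y":0,"z":0,"ax":0,"ay":0,"az":0},{"x":-0.006,"y":0,"z":0,"ax":0,"ay":0,"az":0},{"x":0,"y":0,"z":0,"ax":0,"ay":0,"az":0}]' 0
python3 st.py;python3 look.py s11 0.1 0.3
```

```text
time: 9.73
eef_pos: [0.498, 0.0682, 0.156]
tool_rot: [0.05, 0.999, 0.0, 0.001]
ft_force: [0.0, 1.0, -0.0]
opening: 0.0002
t 9.73 tcp machine mm [-27.1 -35.6 156. ] F [-0.1  1.  -0. ] tool x (m) [-1.    -0.001 -0.001] z [ 0.001  0.    -1.   ] open 0.0002
```

View pics/s11.png

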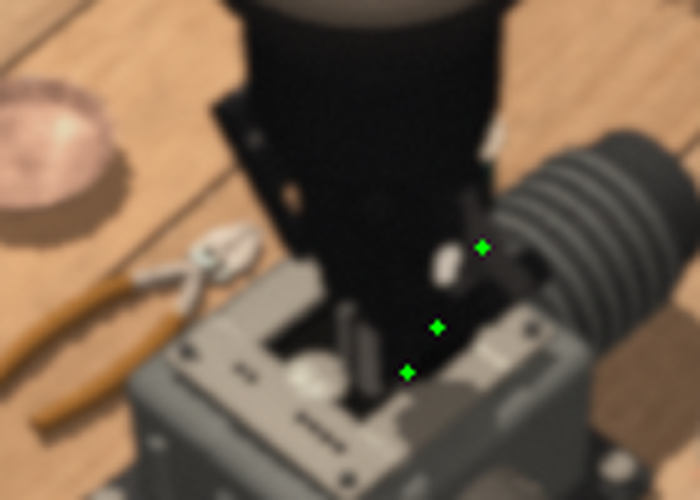

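Fingers stand at the near face, roughly at contact. Push forward.

```bash
python3 -m handwheel '[{"x":-0.005,"y":0,"z":0,"ax":0,"ay":0,"az":0},{"x":-0.005,"y":0,"z":0,"ax":0,"ay":0,"az":0},{"x":-0.005,"y":0,"z":0,"ax":0,"ay":0,"az":0}]' 0
python3 st.py;python3 -m handwheel '[{"x":-0.004,"y":0,"z":0,"ax":0,"ay":0,"az":0},{"x":-0.004,"y":0,"z":0,"ax":0,"ay":0,"az":0},{"x":-0.003,"y":0,"z":0,"ax":0,"ay":0,"az":0}]' 0
python3 st.py;python3 look.py s12 0.32 0.3
```

```text
time: 10.03
eef_pos: [0.5115, 0.0669, 0.1555]
tool_rot: [0.049, 0.999, 0.0, -0.0]
ft_force: [-2.8, 0.3, 2.6]
opening: -0.0003
t 10.03 tcp machine mm [-13.5 -35.7 155.5] F [-2.8 -0.   2.6] tool x (m) [-1.    -0.002  0.   ] z [-0.  0. -1.] open -0.0003
time: 10.28
eef_pos: [0.5228, 0.0657, 0.1553]
tool_rot: [0.049, 0.999, 0.0, 0.0]
ft_force: [-3.0, 0.4, 0.6]
opening: -0.0002
t 10.28 tcp machine mm [ -2.2 -35.7 155.3] F [-3.   0.1  0.6] tool x (m) [-1.    -0.001 -0.   ] z [ 0.  0. -1.] open -0.0002
```

View pics/s12.png

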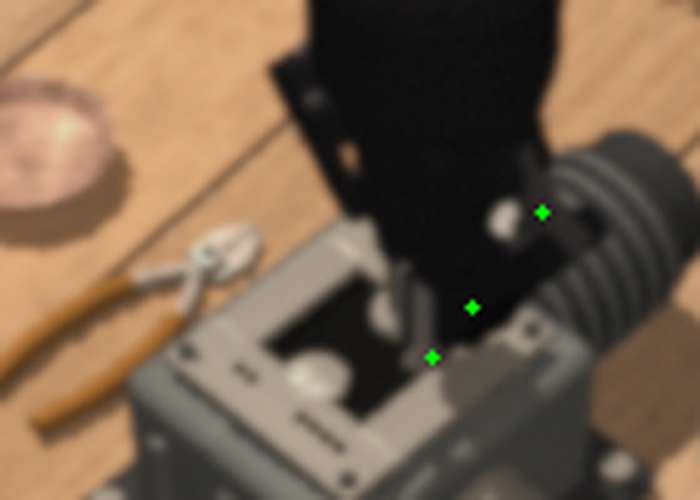

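```bash
python3 -m handwheel '[{"x":-0.003,"y":0,"z":0,"ax":0,"ay":0,"az":0},{"x":-0.002,"y":0,"z":0,"ax":0,"ay":0,"az":0}]' 0
python3 st.py;python3 -m handwheel '[{"x":-0.002,"y":0,"z":0,"ax":0,"ay":0,"az":0},{"x":0,"y":0,"z":0,"ax":0,"ay":0,"az":0}]' 0
python3 st.py
```

```text
time: 10.5
eef_pos: [0.5273, 0.0653, 0.1552]
tool_rot: [0.049, 0.999, -0.0, -0.0]
ft_force: [-1.2, 0.2, -0.8]
opening: 0.0001
t 10.5 tcp machine mm [  2.4 -35.7 155.2] F [-1.2  0.  -0.8] tool x (m) [-1.    -0.001  0.   ] z [-0. -0. -1.] open 0.0001
time: 10.67
eef_pos: [0.5295, 0.0649, 0.1552]
tool_rot: [0.049, 0.999, -0.0, -0.0]
ft_force: [-1.7, -0.0, 0.2]
opening: 0.0
t 10.67 tcp machine mm [  4.5 -35.8 155.2] F [-1.7 -0.2  0.2] tool x (m) [-1.    -0.001  0.   ] z [-0. -0. -1.] open 0.0
```

Not at the stop yet by force; nudge on.

```bash
python3 -m handwheel '[{"x":-0.002,"y":0,"z":0,"ax":0,"ay":0,"az":0},{"x":0,"y":0,"z":0,"ax":0,"ay":0,"az":0}]' 0
python3 st.py;python3 -m handwheel '[{"x":-0.001,"y":0,"z":0,"ax":0,"ay":0,"az":0},{"x":0,"y":0,"z":0,"ax":0,"ay":0,"az":0}]' 0
python3 st.py; python3 look.py s13 0.32 0.3
```

```text
time: 10.83
eef_pos: [0.5311, 0.0647, 0.1552]
tool_rot: [0.049, 0.999, -0.0, -0.0]
ft_force: [-2.4, -0.4, -0.7]
opening: -0.0001
t 10.83 tcp machine mm [  6.3 -35.8 155.2] F [-2.4 -0.6 -0.7] tool x (m) [-1.    -0.001  0.001] z [-0.001 -0.    -1.   ] open -0.0001
time: 11.0
eef_pos: [0.532, 0.0646, 0.1552]
tool_rot: [0.049, 0.999, -0.0, -0.0]
ft_force: [-3.7, -0.1, 0.3]
opening: 0.0001
t 11.0 tcp machine mm [  7.2 -35.9 155.2] F [-3.6 -0.5  0.3] tool x (m) [-1.    -0.001  0.001] z [-0.001 -0.    -1.   ] open 0.0001
```

View pics/s13.png

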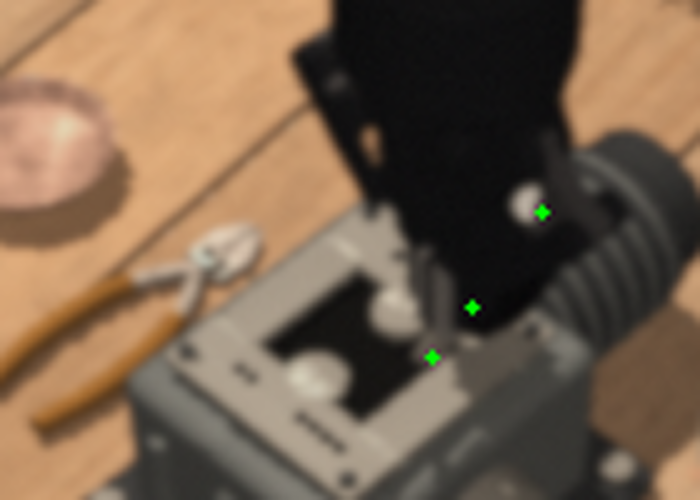

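```bash
python3 -m handwheel '[{"x":-0.002,"y":0,"z":0,"ax":0,"ay":0,"az":0},{"x":0,"y":0,"z":0,"ax":0,"ay":0,"az":0}]' 0
python3 st.py;python3 -m handwheel '[{"x":-0.001,"y":0,"z":0,"ax":0,"ay":0,"az":0},{"x":0,"y":0,"z":0,"ax":0,"ay":0,"az":0}]' 0
python3 st.py
```

```text
time: 11.22
eef_pos: [0.5337, 0.0643, 0.1551]
tool_rot: [0.049, 0.999, -0.0, -0.001]
ft_force: [-5.1, -1.2, -0.6]
opening: 0.0
t 11.22 tcp machine mm [  8.9 -36.  155.1] F [-4.9 -1.7 -0.6] tool x (m) [-1.    -0.001  0.001] z [-0.001 -0.    -1.   ] open 0.0
time: 11.38
eef_pos: [0.5343, 0.0642, 0.1549]
tool_rot: [0.049, 0.999, -0.0, -0.001]
ft_force: [-8.4, -1.0, 0.1]
opening: -0.0
t 11.38 tcp machine mm [  9.4 -36.1 154.9] F [-8.3 -1.8  0.1] tool x (m) [-1.    -0.001  0.002] z [-0.002 -0.    -1.   ] open -0.0
```

Force is rising to 8 N, so it is at the stop. Retreat and check.

```bash
python3 -m handwheel '[{"x":0.01,"y":0,"z":0,"ax":0,"ay":0,"az":0},{"x":0.02,"y":0,"z":0,"ax":0,"ay":0,"az":0},{"x":0.025,"y":0,"z":-0.01,"ax":0,"ay":0,"az":0},{"x":0.015,"y":0.02,"z":-0.03,"ax":0,"ay":0,"az":0},{"x":0,"y":0.03,"z":-0.02,"ax":0,"ay":0,"az":0},{"x":0,"y":0.035,"z":-0.01,"ax":0,"ay":0,"az":0},{"x":0,"y":0.035,"z":0,"ax":0,"ay":0,"az":0},{"x":0,"y":0.035,"z":0,"ax":0,"ay":0,"az":0},{"x":0,"y":0.03,"z":0,"ax":0,"ay":0,"az":0},{"x":0,"y":0,"z":0,"ax":0,"ay":0,"az":0}]' 0
python3 st.py;python3 look.py s14 0.32 0.3
python3 - <<'E'
from bench import imaging
import cv2
a=imaging.grab_frame("top");cv2.imwrite("pics/raw_t14.png",a);cv2.imwrite("pics/t14.png",cv2.resize(a[185:315,275:455],None,fx=4.4,fy=4.4,interpolation=cv2.INTER_CUBIC))
E
```

```text
time: 12.22
eef_pos: [0.4833, 0.262, 0.2256]
tool_rot: [0.046, 0.999, 0.001, 0.001]
ft_force: [-0.7, 0.1, -0.8]
opening: 0.0
t 12.22 tcp machine mm [-61.  155.7 225.6] F [-0.8  0.  -0.8] tool x (m) [-1.    -0.008 -0.001] z [ 0.002  0.003 -1.   ] open 0.0
```

View pics/s14.png

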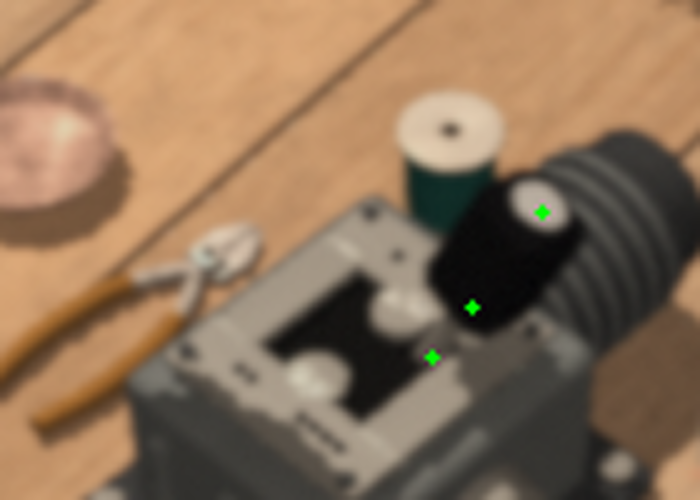

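View pics/t14.png

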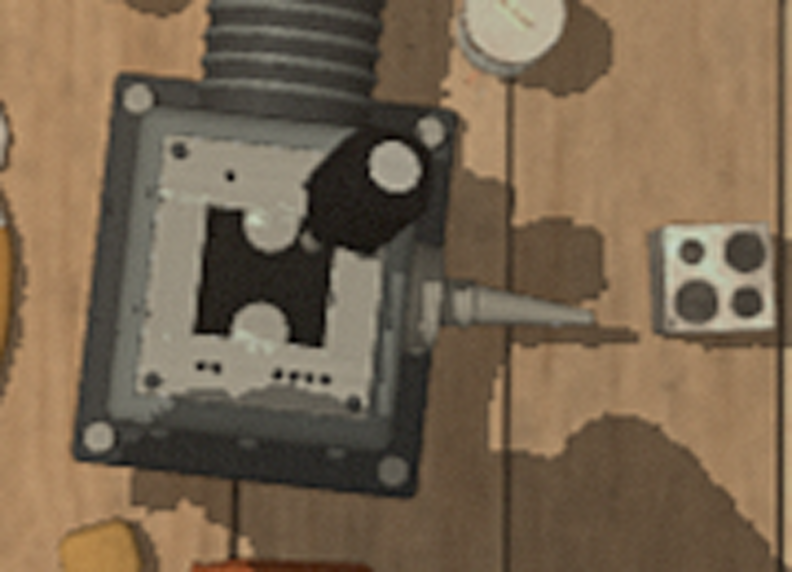

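Run:
```python
from h import *
pose=[.5285,.101,-.1]
t1=np.array((395,166))/4.4+[275,185]; t2=np.array((540,205))/5+[250,180]
f=lambda q:np.r_[proj("top",M2W(stem(*q,.143),pose))[0]-t1,proj("scene",M2W(stem(*q,.143),pose))[0]-t2]
s=least_squares(f,[0.3,.3]);print(s.x,s.fun)
a=cv2.imread("pics/raw_t4.png");b=cv2.imread("pics/raw_t14.png");a0=cv2.imread("pics/top0.png")
for n in ("wax_lump","spool_2","bead_jar_1","dapping_block","screwdriver","cutters","copper_dish"):
    print(n,[ (d["at"],d["score"]) for d in imaging.find_in("top",n)[:1]])
```

```text
[0.33035817 0.29553498] [-0.28097527 -0.15025766  0.00317789  0.40732872]
wax_lump [([0.4119, 0.1744, 0.0159], 0.69)]
spool_2 [([0.6709, 0.1759, 0.0439], 0.64)]
bead_jar_1 [([0.6444, 0.0051, 0.054], 0.92)]
dapping_block [([0.5389, -0.0833, 0.0436], 0.81)]
screwdriver [([0.3989, 0.0836, 0.016], 0.69)]
cutters [([0.546, 0.23, 0.0077], 0.73)]
copper_dish [([0.5929, 0.3133, 0.0077], 0.59)]
```

The lever is at its stops (about 0.33 and 0.30 rad), and the loose things have not moved. Handing in.

```bash
python3 -m handwheel '[{"x":0,"y":0,"z":0,"ax":0,"ay":0,"az":0},{"x":0,"y":0,"z":0,"ax":0,"ay":0,"az":0}]' 0; python3 -c "
from bench import job_done
print(job_done())"
```

```text
time: 12.83
eef_pos: [0.4839, 0.2552, 0.2254]
tool_rot: [0.05, 0.999, 0.0, 0.0]
ft_force: [-0.1, 0.2, 0.4]
opening: 0.0002
the job is handed in; nothing more can be done
None
```

The polishing head's lever is in third gear and the job is handed in, at about 12.8 s of the 48 s allowed. With the fingers shut, I pushed the lever from a fore lean of about -0.15 rad to the crossbar. I then pushed it across to the right stop and forward to the far stop, where the force rose to about 8 N, and let go.

**Last checks:**
- **Lever:** the two camera views put it at a fore lean of about 0.33 rad and a sideways lean of about 0.30 rad. The fore stop is at 0.32 rad, so that reading is within measuring error.
- **Loose things:** the networks find six of the seven within about 4 mm of where they first stood, which is the networks' own error. I did not measure the copper dish at the start. It looks unmoved in the pictures, and the arm only passed high above it.
- **Robot:** it stood clear of everything, with the force reading near zero.

**What went wrong:** on the first sideways push, the gripper's finger linkage came down on top of the grip. The reading was about 38 N upward, just under the 40 N limit for the gripper's body. That reading is from the end of that move, so I can't rule out a brief higher peak. I raised the tool about 20 mm and finished the push without touching it there again.

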